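# Feel which drain valve binds

### The job

One of the two drain valves on the block has gone stiff. Swing the levers gently towards open, pushing their upright black grips with the fingers without clamping them, to feel which one binds part-way; when you meet the stiff spot, lean on it steadily with about a kilo of push for about a second, and do not force it. Put the lever that binds back fully shut, leave the lever that runs free fully open, and do not disturb the things around.

Things in the scene. Friction and masses are not known exactly. Their poses are not given: they have to be found in the camera images.
- valve_block: Drain-valve block fixed to the worktop: steel plate 130 (x) x 400 (y) x 12 mm, dark pipe along its back (+x) edge, two round dark valve housings (90 mm across, top at 70 mm) at x = 0, y = +110 and -110 mm. Origin: centre of the plate's underside; x from the brass outlets (robot side) to the pipe, y to the left valve, z up. Which valve binds changes from start to start and cannot be seen.
- axis_left (a point): Point on the turning axis of the left valve (yellow lever), 74 mm above the worktop, at the height of the lever bar.
- axis_right (a point): Point on the turning axis of the right valve (blue lever), 74 mm above the worktop, at the height of the lever bar.
- grip_left (a point): On the centre line of the upright black grip at the end of the left (yellow) lever: a round post 18 mm in diameter, standing from 78 to 128 mm above the worktop, 95 mm from the valve axis; this point is 108 mm above the worktop. Below it is the flat lever bar, 20 mm wide, from 70 to 78 mm.
- grip_right (a point): The same point on the upright black grip of the right (blue) lever; same sizes.
- lever_left (a joint): Angle of the left lever, rad: 0 = fully shut (stop), lever along the block's +y; 1.57 = fully open (stop), lever along the block's -x, towards the robot. It grows counter-clockwise from above, turns with a light steady friction (about 1 N at the grip) and stays where it is left. If this valve is the one that binds, somewhere between 0.45 and 1.05 rad it meets a springy resistance that grows by about 1 N for every mm at the grip and pushes the lever back when let go.
- lever_right (a joint): Angle of the right lever, same meaning and behaviour as the left.
- tin_1: Bystander, loose: green tin can 57 mm across, 72 mm tall; origin at its foot.
- sauce_tub_0: Bystander, loose: yellow dip tub with white lid, 66x73x37 mm; origin at its foot.
- steel_pot_0: Bystander, loose: small steel pot 67 mm across, 52 mm tall; origin at its foot.
- mug_1: Bystander, loose: cream mug 82x120x94 mm; origin at its foot.

How it is judged:
By the outcome, as a careful person would: the job done as asked, in the order asked, and still so for the second after the job is handed in, with the robot touching nothing.
It also fails if it takes over 72 s, if anything falls off the work surface, if the arm or the gripper's body presses on something with over 40 N, if the wrist force passes 120 N, or if a joint passes its speed limit or range.

### The arm

A 6-joint arm with a two-finger parallel gripper is mounted at the origin on a cart in front of the work surface, level with it; the furniture and walls round the work are solid. World frame = base frame: x ahead of the robot, y to its left, z up, the work surface at z = 0. Lengths are in m, angles in rad, forces in N, time in s.
With the tool pointing down it reaches from about 0.375 to 0.9 m from the base axis. Payload 3.1 kg.
Tool frame: the origin (TCP) lies on the centre line of the jaws, within the pads' length; the fingertips stand tip_extent ahead of it and the grasp point (between the pads) lies 6 mm ahead of it (tip_extent is the distance from the TCP to the fingertips, in m); z points along the fingers, y is the line along which they close (so a half turn about z gives the same grasp; the last joint's range is limited). The gripper opens to 85 mm and grips with 20 to 120 N. Pads are 22 mm wide; open, the fingers measure 114 mm over their backs; the gripper's body (76 mm by 85 mm) begins 54 mm behind the grasp point. The pads swing forward as they close: fully open they stand 13 mm farther back than shut.
Start: joints at [-1.417, 0.527, 1.433, -0, 1.181, -0.178], TCP at [0.204, -0.591, 0.256] pointing down, gripper open.
Joint ranges: [-3.08, 3.08], [-0.75, 2.2], [0.22, 2.44], [-1.43, 4.57], [0, 2.65], [-2.85, 2.85]. Speed limits (rad/s): [2.79, 2.79, 3.14, 3.14, 3.14, 3.14].

### API

Orientations are given as a rotation vector (axis times angle).
In Python, from plant import * gives the robot as it stands.
- The arm moves only by the tool send_rows, never from a script. Its argument "moves" is a list of rows, each a list of 6 numbers: the shift along the tool's x, y, z in cm, then the turn, a rotation vector about the tool's x, y, z in degrees. A call has 1 to 12 rows; each row shifts and turns the commanded pose from where the row before left it, along the tool's axes as they then stand; what a row does not reach is not made up. A row lasts 1/10 s, in which the tool goes at most 50 mm and 8.59 degrees, less where a joint would pass 70% of its speed; a pose out of reach is approached as far as the arm can. A call is refused whole if a number of a shift passes 5 or a number of a turn 8.59, either way. A call with a gripper value outside its range is refused whole. "grip" is the opening in per cent of the stroke, from 0 (shut) to 100 (fully open), set as the call begins (left out, the last holds). The fingers move at their own pace and stop on an object; "squeeze" is the grip in N (left out, the last holds). Time passes only in rows, so rows that do not move let the fingers close. It gives the time, the measured TCP pose, the force, the opening and the grip force at its end, in the units of the state.
- get_obs(): the state, without advancing time (a new reading comes with each control period).
- grab_frame(name): name is "side" or "top" or "wrist"; returns a dict with "color" (384x512x3 uint8, blue, green, red), "intrinsics" (3x3 intrinsics, pixels), "T" (4x4, takes a point from camera to world coordinates); the wrist camera has in their place "tool_from_camera" (4x4, takes a point from camera to tool coordinates, whose origin is the TCP and whose axes are the flange's). Camera axes: x right, y up, looking along -z (the intrinsics and any distortion apply to the point x, -y, -z); pixel columns grow to the right and rows downward; lengths in m; the calibration is good to about 2 mm. A picture is of the moment at which its call begins: read the wrist's pose just before it. There is no depth.
- job_done(): hands the job in; it is judged then, once.
Trained networks look in a picture, given as the dict that the camera call returned (one of the last four; its "shot" number tells which), for a name from the list of things; names that differ only in an ending like _2 or _b are one class to them, and where a whole thing is asked for, a point or a joint stands for the part that bears it (a point fixed in the world has none). Each returns a list of dicts, best first, with "confidence" (0 to 1); they miss things now and then, are a little off and sometimes report something else, mostly with a low value. They report only what shows in the picture. A call takes as long as a camera call.
- search_frame(picture, target): "point" ([column, row] in pixels, amid what is visible of it).
- cut_out(picture, target): "region" (384x512 bool, what is visible of it) and "point" ([column, row] in pixels, amid what is visible of it).
The state is a dict: "time_s": time; "joint_pos": joint angles; "qd": joint speeds; "tau": joint torques, N m; "ee_pos": TCP position; "tcp_rot": TCP orientation; "force": force on the tool from outside, world axes, zero at the start; "torque": the same for the moment, N m; "opening": finger opening in m; "grip_force": force on a finger pad.
Only numpy, scipy, OpenCV 4.12 (cv2) and the standard library are available. Lean on these libraries where they do the work, as an engineer would, in place of code of your own. Each camera call takes 0.05 s, during which the arm holds its last target. There are 200 camera calls.

## Working session

There is one attempt and no reset: what is moved stays moved. The work goes in short steps, Python scripts to look and compute and a tool call to move; the robot and the scene stay as the last step left them, time stands still between calls to the robot, and variables do not carry over. Pictures are saved under pics/ and viewed, at most 13 in all, crops included, and the job is handed in when it is done.

Besides the shell and the picture viewer there is one more tool, called after "Emit:" as a command line: name --pt "numbers of a row" for each row, then --argument value for the rest. send_rows: Moves the arm, as the interface text tells. Its arguments: {"type":"object","properties":{"moves":{"type":"array"},"grip":{"type":"number"},"squeeze":{"type":"number"}},"required":["moves"]}

```bash
mkdir -p pics; cat > h.py <<'E'
from plant import *
import numpy as np, cv2
from scipy.spatial.transform import Rotation as R
def ray(f,p):
    K=np.array(f["intrinsics"]);T=np.array(f["T"])
    d=np.linalg.inv(K)@[p[0],p[1],1]; d=np.array([d[0],-d[1],-d[2]])
    return T[:3,3],T[:3,:3]@d
def atz(f,p,z):
    o,d=ray(f,p); return o+d*(z-o[2])/d[2]
def proj(f,X):
    K=np.array(f["intrinsics"]);T=np.array(f["T"])
    c=T[:3,:3].T@(np.array(X)-T[:3,3]); q=K@[c[0],-c[1],-c[2]]; return q[:2]/q[2]
E
python3 - <<'E'
from h import *
np.set_printoptions(precision=3,suppress=True)
o=get_obs();print({k:np.round(v,3) for k,v in o.items()})
ims=[]
for n in("top","side"):
    f=grab_frame(n);ims.append(f["color"])
    if n=="top":print([k for k in f],f["intrinsics"])
    print(n,f["T"])
    for t,z in(("grip_left",.103),("grip_right",.103),("valve_block",.04),("tin_1",.036),("sauce_tub_0",.02),("steel_pot_0",.026),("mug_1",.045),("lever_left",.08),("lever_right",.08)):
        r=search_frame(f,t)[:2]
        for a in r: print(n,t,round(a["confidence"],2),np.round(a["point"]),atz(f,a["point"],z))
cv2.imwrite("pics/a.png",ims[0]);cv2.imwrite("pics/b.png",ims[1])
E
```

```text
{'time_s': np.float64(0.0), 'joint_pos': array([-1.417,  0.528,  1.434, -0.   ,  1.181, -0.179]), 'qd': array([-0.   ,  0.001, -0.001,  0.   , -0.001,  0.001]), 'tau': array([ -0.   , -44.235, -17.803,  -0.   ,   0.008,   0.   ]), 'ee_pos': array([ 0.204, -0.59 ,  0.255]), 'tcp_rot': array([-3.096, -0.52 , -0.   ]), 'force': array([0.183, 0.396, 0.61 ]), 'torque': array([ 0.   , -0.017,  0.039]), 'grip_force': np.float64(0.0), 'opening': np.float64(0.086)}
['color', 'intrinsics', 'T', 'shot'] [[472.835   0.    257.809]
 [  0.    472.835 200.756]
 [  0.      0.      1.   ]]
top [[ 0.235  0.757 -0.61  -0.43 ]
 [-0.972  0.19  -0.139 -0.247]
 [ 0.01   0.625  0.78   1.44 ]
 [ 0.     0.     0.     1.   ]]
side [[-0.073  0.657 -0.75  -0.631]
 [-0.997 -0.03   0.07   0.126]
 [ 0.023  0.753  0.657  1.192]
 [ 0.     0.     0.     1.   ]]
side valve_block 0.7 [228. 215.] [0.569 0.107 0.04 ]
side tin_1 0.75 [142. 217.] [0.581 0.413 0.036]
side sauce_tub_0 0.54 [146. 248.] [0.442 0.387 0.02 ]
side steel_pot_0 0.52 [243. 179.] [0.789 0.039 0.026]
side mug_1 0.75 [376. 210.] [ 0.568 -0.437  0.045]
side lever_left 0.74 [222. 205.] [0.582 0.126 0.08 ]
```

View pics/a.png

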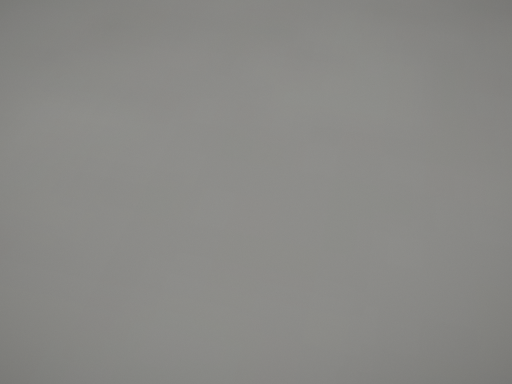

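View pics/b.png

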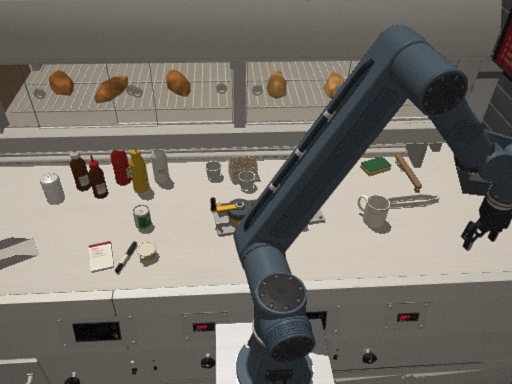

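The top camera is blank and useless. The side view shows the left lever (grip at about 213,205), but the arm hides the right one. I'm moving the arm over the block to look with the wrist camera.

Emit:
send_rows --pt "2.5 -3.2 -0.7 0 0 0" --pt "2.5 -3.2 -0.7 0 0 0" --pt "2.5 -3.2 -0.7 0 0 0" --pt "2.5 -3.2 -0.7 0 0 0" --pt "2.5 -3.2 -0.7 0 0 0" --pt "2.5 -3.2 -0.7 0 0 0" --pt "2.5 -3.2 -0.7 0 0 0" --pt "2.5 -3.2 -0.7 0 0 0" --pt "2.5 -3.2 -0.7 0 0 0" --pt "2.5 -3.2 -0.7 0 0 0" --pt "2.5 -3.2 -0.7 0 0 0" --pt "2.5 -3.2 -0.7 0 0 0" --grip 0

```text
time_s: 2.2
ee_pos: [0.3625, -0.1282, 0.3409]
tcp_rot: [3.098, 0.519, 0.001]
force: [0.3, -0.0, -0.1]
opening: -0.0001
grip_force: 0.0
```

Emit:
send_rows --pt "2.5 -3.2 -0.7 0 0 0" --pt "2.5 -3.2 -0.7 0 0 0" --pt "2.5 -3.2 -0.7 0 0 0" --pt "0 0 0 0 0 0"

```text
time_s: 2.6
ee_pos: [0.4029, -0.0107, 0.3625]
tcp_rot: [-3.096, -0.531, -0.005]
force: [1.2, -0.6, 0.3]
opening: 0.0002
grip_force: 0.0
```

```bash
cat >> h.py <<'E'
def wrist():
    o=get_obs(); f=grab_frame("wrist"); T=np.eye(4); T[:3,:3]=R.from_rotvec(o["tcp_rot"]).as_matrix(); T[:3,3]=o["ee_pos"]
    f["T"]=T@np.array(f["tool_from_camera"]); return f
E
python3 - <<'E'
from h import *
import plant
np.set_printoptions(precision=3,suppress=True)
print(getattr(plant,"tip_extent",None))
o=get_obs();print({k:np.round(v,3) for k,v in o.items()})
for n in("wrist","side"):
    f=wrist() if n=="wrist" else grab_frame(n);cv2.imwrite(f"pics/c_{n}.png",f["color"])
    if n=="wrist":print(f["tool_from_camera"],f.keys())
    for t,z in(("grip_left",.103),("grip_right",.103),("valve_block",.04),("tin_1",.036),("sauce_tub_0",.02),("steel_pot_0",.026),("mug_1",.045),("lever_left",.08),("lever_right",.08)):
        for a in search_frame(f,t)[:2]: print(n,t,round(a["confidence"],2),np.round(a["point"]),atz(f,a["point"],z))
E
```

```text
0.025
{'time_s': np.float64(2.6), 'joint_pos': array([-0.307,  0.08 ,  1.795,  0.002,  1.264,  0.923]), 'qd': array([-0.085,  0.008,  0.03 , -0.063, -0.015, -0.064]), 'tau': array([  1.301, -23.26 , -19.183,   0.308,   0.05 ,   0.312]), 'ee_pos': array([ 0.403, -0.011,  0.362]), 'tcp_rot': array([-3.096, -0.531, -0.005]), 'force': array([ 1.181, -0.606,  0.278]), 'torque': array([-0.042,  0.09 ,  0.028]), 'grip_force': np.float64(0.0), 'opening': np.float64(0.0)}
[[-0.001  0.957  0.29   0.074]
 [ 1.     0.001 -0.001 -0.   ]
 [-0.001  0.29  -0.957 -0.119]
 [ 0.     0.     0.     1.   ]] dict_keys(['color', 'intrinsics', 'tool_from_camera', 'shot', 'T'])
wrist grip_left 0.58 [226.   6.] [0.573 0.084 0.103]
wrist grip_right 0.94 [376.  42.] [ 0.597 -0.101  0.103]
wrist grip_right 0.17 [225.   6.] [0.573 0.085 0.103]
wrist valve_block 0.86 [328.  45.] [ 0.593 -0.058  0.04 ]
wrist sauce_tub_0 0.67 [12. 54.] [0.427 0.384 0.02 ]
wrist mug_1 0.83 [503. 153.] [ 0.542 -0.38   0.045]
wrist lever_left 0.84 [226.   6.] [0.579 0.089 0.08 ]
wrist lever_right 0.78 [373.  42.] [ 0.604 -0.105  0.08 ]
side grip_left 0.55 [232. 209.] [0.534 0.095 0.103]
side grip_right 0.69 [285. 200.] [ 0.571 -0.097  0.103]
side valve_block 0.86 [266. 215.] [ 0.566 -0.03   0.04 ]
side tin_1 0.87 [143. 217.] [0.581 0.413 0.036]
side sauce_tub_0 0.83 [147. 249.] [0.437 0.384 0.02 ]
side steel_pot_0 0.82 [245. 178.] [0.792 0.031 0.026]
side steel_pot_0 0.72 [280. 200.] [ 0.658 -0.095  0.026]
side mug_1 0.56 [377. 209.] [ 0.571 -0.442  0.045]
side lever_left 0.57 [230. 205.] [0.582 0.1   0.08 ]
side lever_right 0.77 [286. 197.] [ 0.614 -0.107  0.08 ]
```

View pics/c_wrist.png

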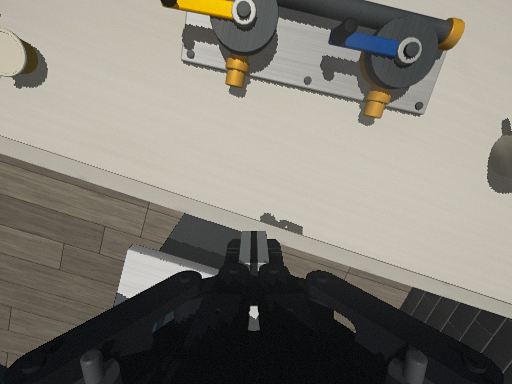

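View pics/c_side.png

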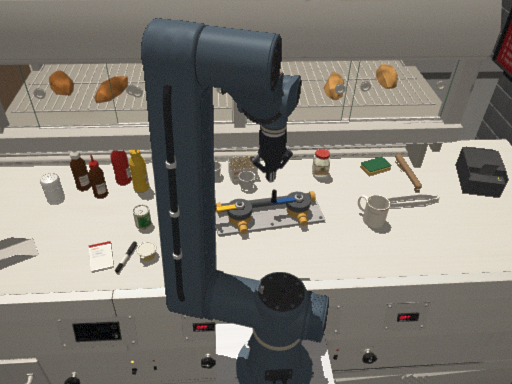

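The wrist view shows the left hub at about (243,11) and the right hub at (410,50). The blue grip's top is at about (350,26). Both levers look shut, pointing along +y, and the block is only slightly yawed. Next I'll work out the geometry.

```bash
python3 - <<'E'
from h import *
np.set_printoptions(precision=4,suppress=True)
o=get_obs();print(o["tcp_rot"],o["ee_pos"],o["force"])
f=wrist()
A=atz(f,(243,11),.08);B=atz(f,(410,50),.08);print(A,B,np.linalg.norm(A-B))
for p in((182,62),(425,112)):print(atz(f,p,.012))
for p in((347,24),):print("gripR top",atz(f,p,.128))
g=grab_frame("side")
A=atz(g,(240,206),.08);B=atz(g,(299,200),.08);print("side",A,B)
cv2.imwrite("pics/d.png",cv2.resize(g["color"][170:240,190:340],None,fx=5,fy=5,interpolation=cv2.INTER_CUBIC))
E
```

```text
[3.0981 0.5206 0.    ] [ 0.4018 -0.0145  0.3613] [ 0.8235  0.056  -0.5244]
[0.5791 0.0606 0.08  ] [ 0.6082 -0.1595  0.08  ] 0.22198952738168204
[0.5016 0.1365 0.012 ]
[ 0.5583 -0.2551  0.012 ]
gripR top [ 0.5921 -0.0597  0.128 ]
side [0.5727 0.0637 0.08  ] [ 0.5945 -0.1517  0.08  ]
```

View pics/d.png

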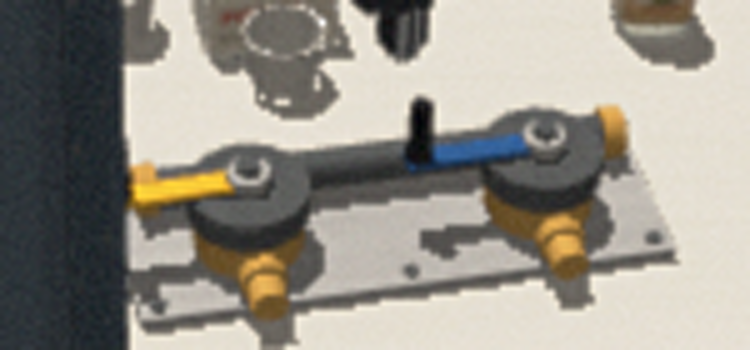

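The geometry is consistent: hubs are 222 mm apart, expected 220, and block yaw is about 7.5°. The right grip is at about (.595,-.065). I'll start with the right lever: stand behind its grip at a height and check.

Emit:
send_rows --pt "0 0 0 0 0 5.8" --pt "0 0 0 0 0 5.8" --pt "3.6 1.25 0 0 0 0" --pt "3.6 1.25 0 0 0 0" --pt "3.6 1.25 0 0 0 0" --pt "3.6 1.25 0 0 0 0" --pt "3.6 1.25 0 0 0 0" --pt "3.6 1.25 0 0 0 0" --pt "0 0 4 0 0 0" --pt "0 0 4 0 0 0" --pt "0 0 4 0 0 0" --pt "0 0 0 0 0 0"

```text
time_s: 4.9
ee_pos: [0.6218, -0.0597, 0.235]
tcp_rot: [-3.13, -0.204, 0.021]
force: [-0.9, -0.3, -0.9]
opening: -0.0
grip_force: 0.0
```

```bash
python3 - <<'E'
from h import *
np.set_printoptions(precision=4,suppress=True)
o=get_obs();print(o["tcp_rot"],o["ee_pos"],o["force"])
f=wrist();cv2.imwrite("pics/e.png",np.hstack([f["color"]]))
g=grab_frame("side")
for n,q in(("w",f),("s",g)):
  for t in("grip_right","grip_left"):
    for a in search_frame(q,t)[:1]: print(n,t,round(a["confidence"],2),a["point"],atz(q,a["point"],.108))
cv2.imwrite("pics/e2.png",cv2.resize(g["color"][150:250,190:340],None,fx=5,fy=5,interpolation=cv2.INTER_CUBIC))
E
```

```text
[-3.1302 -0.2043  0.021 ] [ 0.6218 -0.0597  0.235 ] [-0.8671 -0.344  -0.9085]
s grip_right 0.73 [286.4, 200.0] [ 0.5657 -0.1     0.108 ]
s grip_left 0.69 [234.9, 205.6] [0.5452 0.0829 0.108 ]
```

View pics/e2.png

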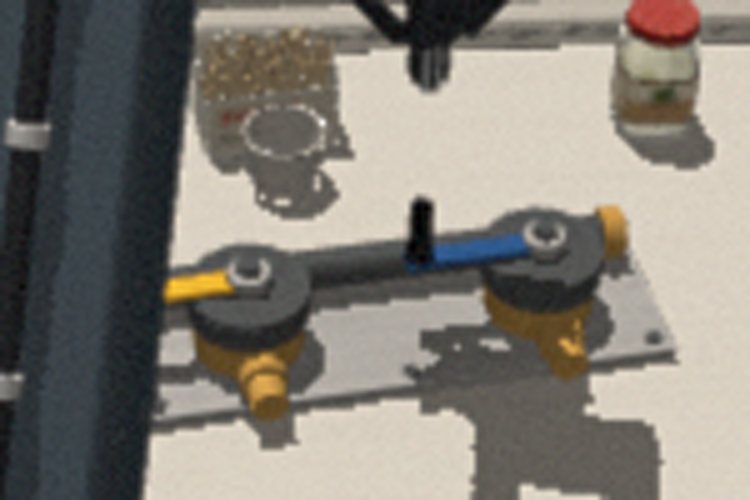

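View pics/e.png

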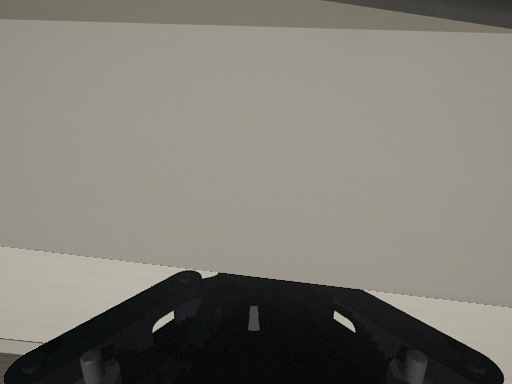

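The side crop shows the fingertips above and behind the blue grip, whose post runs from about (274,190) to (274,202) in the full image. I'll check that against the calibration.

```bash
python3 - <<'E'
from h import *
np.set_printoptions(precision=4,suppress=True)
g=grab_frame("side")
print(atz(g,(274.2,190),.128),atz(g,(274.2,201.5),.08))
print("tip proj",proj(g,[.6218,-.0597,.21]), "hubs",atz(g,(239.8,204),.08),atz(g,(299,197.3),.08))
print(proj(g,[.5955,-.065,.128]),proj(g,[.5955,-.065,.078]))
E
```

```text
[ 0.5986 -0.0591  0.128 ] [ 0.5907 -0.0607  0.08  ]
tip proj [274.8949 167.7532] hubs [0.5832 0.0639 0.08  ] [ 0.6092 -0.1538  0.08  ]
[275.953  190.5202] [275.2065 200.9786]
```

Emit:
send_rows --pt "0.8 0 3 0 0 0" --pt "0 0 3 0 0 0" --pt "0 0 3 0 0 0" --pt "0 0 2.7 0 0 0" --pt "0 0 0 0 0 0" --pt "0 0 0 0 0 0"

```text
time_s: 5.85
ee_pos: [0.6344, -0.0599, 0.1254]
tcp_rot: [3.134, 0.205, 0.002]
force: [1.2, 0.3, 0.9]
opening: 0.0
grip_force: 0.0
```

```bash
python3 - <<'E'
from h import *
np.set_printoptions(precision=4,suppress=True)
o=get_obs();print(o["tcp_rot"],o["ee_pos"],o["force"],o["joint_pos"])
print(R.from_rotvec(o["tcp_rot"]).as_matrix())
E
```

```text
[3.1345 0.2046 0.0021] [ 0.6344 -0.0599  0.1254] [1.1978 0.3376 0.8729] [-0.2693  0.7043  1.5055  0.      0.9304  1.1711]
[[ 0.9915  0.13    0.0013]
 [ 0.13   -0.9915 -0.0003]
 [ 0.0013  0.0005 -1.    ]]
```

Emit:
send_rows --pt "-0.3 -0.3 0.8 0 0 0" --pt "-0.4 0 0 0 0 0" --pt "-0.4 0 0 0 0 0" --pt "-0.4 0 0 0 0 0" --pt "-0.2 0 0 0 0 0" --pt "0 0 0 0 0 0"

```text
time_s: 6.45
ee_pos: [0.6163, -0.0591, 0.1167]
tcp_rot: [3.135, 0.204, 0.001]
force: [-0.2, 0.0, -0.2]
opening: -0.0
grip_force: 0.0
```

Emit:
send_rows --pt "-0.48 -0.09 0 0 0 -2.86" --pt "-0.48 -0.09 0 0 0 -2.86" --pt "-0.48 -0.09 0 0 0 -2.86" --pt "-0.48 -0.09 0 0 0 -2.86" --pt "0 0 0 0 0 0"

```text
time_s: 6.95
ee_pos: [0.5968, -0.0595, 0.1165]
tcp_rot: [3.099, 0.516, 0.0]
force: [-0.4, -0.4, 0.5]
opening: -0.0001
grip_force: 0.0
```

```bash
cat >> h.py <<'E'
AX={"R":np.array([.609,-.156]),"L":np.array([.581,.062])}
def chk(s,yaw=.128,d=.020):
    o=get_obs(); M=R.from_rotvec(o["tcp_rot"]).as_matrix(); x,y=M[:2,0],M[:2,1]
    F=np.array(o["force"]); r=o["ee_pos"][:2]-AX[s]
    g=r-d*x
    print("z %.4f toolyaw %.3f gripR %.4f theta %.3f Fx %.2f Fy %.2f Fz %.2f"%(o["ee_pos"][2],np.arctan2(x[1],x[0])-yaw,np.hypot(*g),(np.arctan2(g[1],g[0])-np.pi/2-yaw),F[:2]@x,F[:2]@y,F[2]),o["ee_pos"],"tilt",M[2,:2].round(4),"t",o["time_s"])
E
python3 - <<'E'
from h import *
chk("R")
g=grab_frame("side");cv2.imwrite("pics/f.png",cv2.resize(g["color"][150:250,190:340],None,fx=5,fy=5,interpolation=cv2.INTER_CUBIC))
E
```

```text
z 0.1165 toolyaw 0.202 gripR 0.0952 theta 0.205 Fx -0.49 Fy 0.20 Fz 0.51 [ 0.59684419 -0.05954918  0.11649219] tilt [0.0001 0.0002] t 6.95
```

View pics/f.png

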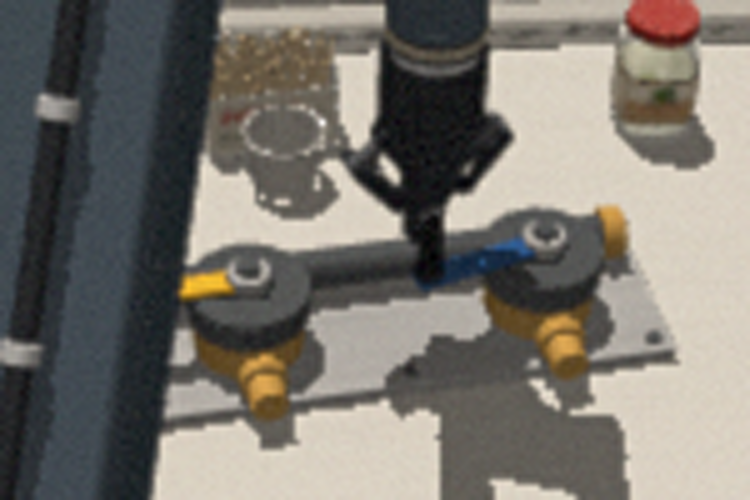

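The blue lever is following the fingers: its end has moved from (420,265) to (425,280) in the crop. I'll continue gently.

Emit:
send_rows --pt "-0.48 -0.09 0 0 0 -2.86" --pt "-0.48 -0.09 0 0 0 -2.86" --pt "-0.48 -0.09 0 0 0 -2.86" --pt "-0.48 -0.09 0 0 0 -2.86" --pt "0 0 0 0 0 0"

```text
time_s: 7.5
ee_pos: [0.5779, -0.0638, 0.1164]
tcp_rot: [-3.033, -0.82, 0.0]
force: [0.5, 0.7, -0.8]
opening: 0.0001
grip_force: 0.0
```

Emit:
send_rows --pt "-0.24 -0.045 0 0 0 -1.43" --pt "-0.24 -0.045 0 0 0 -1.43" --pt "0 0 0 0 0 0" --pt "0 0 0 0 0 0"

```text
time_s: 7.9
ee_pos: [0.5732, -0.0653, 0.1163]
tcp_rot: [-3.011, -0.897, 0.001]
force: [0.7, 0.5, -0.6]
opening: -0.0002
grip_force: 0.1
```

Emit:
send_rows --pt "-0.24 -0.045 0 0 0 -1.43" --pt "-0.24 -0.045 0 0 0 -1.43" --pt "0 0 0 0 0 0" --pt "0 0 0 0 0 0"

```text
time_s: 8.3
ee_pos: [0.5684, -0.0673, 0.1163]
tcp_rot: [-2.987, -0.972, 0.001]
force: [-0.1, -0.0, 0.7]
opening: 0.0001
grip_force: 0.0
```

```bash
python3 -c '
from h import *
chk("R")'
```

```text
z 0.1163 toolyaw 0.501 gripR 0.0956 theta 0.508 Fx -0.09 Fy -0.01 Fz 0.75 [ 0.56839284 -0.06728774  0.1162768 ] tilt [-0.0007 -0.0006] t 8.3
```

Emit:
send_rows --pt "-0.24 -0.045 0 0 0 -1.43" --pt "-0.24 -0.045 0 0 0 -1.43" --pt "0 0 0 0 0 0" --pt "0 0 0 0 0 0"

```text
time_s: 8.7
ee_pos: [0.5641, -0.0695, 0.1163]
tcp_rot: [-2.962, -1.047, 0.001]
force: [-1.0, 0.2, -0.4]
opening: 0.0
grip_force: 0.0
```

Emit:
send_rows --pt "-0.24 -0.045 0 0 0 -1.43" --pt "-0.24 -0.045 0 0 0 -1.43" --pt "0 0 0 0 0 0" --pt "0 0 0 0 0 0"

```text
time_s: 9.1
ee_pos: [0.5599, -0.0719, 0.1163]
tcp_rot: [-2.935, -1.12, 0.001]
force: [-0.8, 0.3, -0.3]
opening: -0.0004
grip_force: 0.0
```

```bash
python3 -c '
from h import *
chk("R")'
```

```text
z 0.1163 toolyaw 0.601 gripR 0.0955 theta 0.607 Fx -0.36 Fy -0.78 Fz -0.28 [ 0.55986845 -0.07187207  0.11629307] tilt [-0.0005 -0.0004] t 9.1
```

Emit:
send_rows --pt "-0.24 -0.045 0 0 0 -1.43" --pt "-0.24 -0.045 0 0 0 -1.43" --pt "0 0 0 0 0 0" --pt "0 0 0 0 0 0"

```text
time_s: 9.5
ee_pos: [0.5557, -0.0745, 0.1163]
tcp_rot: [-2.906, -1.193, 0.001]
force: [-0.7, 0.4, 0.5]
opening: -0.0
grip_force: 0.0
```

Emit:
send_rows --pt "-0.24 -0.045 0 0 0 -1.43" --pt "-0.24 -0.045 0 0 0 -1.43" --pt "0 0 0 0 0 0" --pt "0 0 0 0 0 0"

```text
time_s: 9.9
ee_pos: [0.5517, -0.0772, 0.1163]
tcp_rot: [-2.875, -1.265, 0.001]
force: [0.0, -0.8, -0.7]
opening: -0.0002
grip_force: 0.0
```

```bash
python3 -c '
from h import *
chk("R")'
```

```text
z 0.1163 toolyaw 0.701 gripR 0.0954 theta 0.708 Fx -0.55 Fy 0.56 Fz -0.66 [ 0.55170661 -0.07724515  0.1163112 ] tilt [-0.0004 -0.0005] t 9.9
```

Emit:
send_rows --pt "-0.24 -0.045 0 0 0 -1.43" --pt "-0.24 -0.045 0 0 0 -1.43" --pt "0 0 0 0 0 0" --pt "0 0 0 0 0 0"

```text
time_s: 10.3
ee_pos: [0.548, -0.0803, 0.1163]
tcp_rot: [-2.843, -1.337, 0.001]
force: [-0.5, 0.0, 0.1]
opening: 0.0001
grip_force: 0.1
```

Emit:
send_rows --pt "-0.24 -0.045 0 0 0 -1.43" --pt "-0.24 -0.045 0 0 0 -1.43" --pt "0 0 0 0 0 0" --pt "0 0 0 0 0 0"

```text
time_s: 10.7
ee_pos: [0.5447, -0.0832, 0.1163]
tcp_rot: [2.809, 1.407, 0.001]
force: [2.7, 2.5, -0.7]
opening: 0.0003
grip_force: 1.8
```

```bash
python3 -c '
from h import *
chk("R")
g=grab_frame("side");cv2.imwrite("pics/g.png",cv2.resize(g["color"][150:250,190:340],None,fx=5,fy=5,interpolation=cv2.INTER_CUBIC))'
```

```text
z 0.1163 toolyaw 0.801 gripR 0.0951 theta 0.803 Fx 3.66 Fy 0.67 Fz -0.66 [ 0.54471205 -0.08322423  0.11634525] tilt [0.0005 0.0005] t 10.7
```

View pics/g.png

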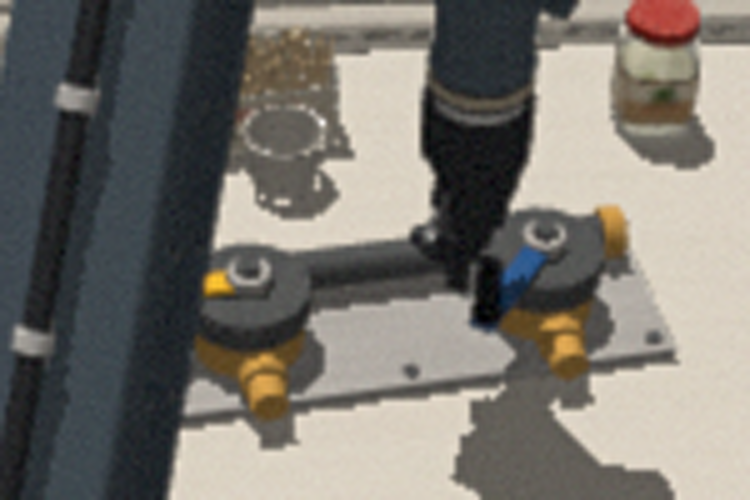

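The blue lever is at about 0.8 rad and the force has risen to 3.7 N, which suggests the stiff spot. I'll go in smaller steps.

Emit:
send_rows --pt "-0.19 -0.035 0 0 0 -1.1" --pt "-0.1 -0.02 0 0 0 -0.6" --pt "0 0 0 0 0 0" --pt "0 0 0 0 0 0"

```text
time_s: 11.15
ee_pos: [0.5428, -0.0851, 0.1164]
tcp_rot: [2.787, 1.449, 0.002]
force: [2.4, 3.9, -1.0]
opening: 0.0002
grip_force: 2.7
```

```bash
python3 -c '
from h import *
chk("R")'
```

```text
z 0.1164 toolyaw 0.831 gripR 0.0949 theta 0.830 Fx 4.56 Fy -0.26 Fz -0.95 [ 0.5428014  -0.08505949  0.11635651] tilt [0.001  0.0009] t 11.15
```

Emit:
send_rows --pt "-0.2 -0.035 0 0 0 -1.2" --pt "-0.2 -0.035 0 0 0 -1.2" --pt "0 0 0 0 0 0" --pt "0 0 0 0 0 0"

```text
time_s: 11.55
ee_pos: [0.5404, -0.0876, 0.1164]
tcp_rot: [2.756, 1.507, 0.004]
force: [5.3, 5.0, -1.6]
opening: -0.0001
grip_force: 3.6
```

```bash
python3 -c '
from h import *
chk("R")'
```

```text
z 0.1164 toolyaw 0.872 gripR 0.0947 theta 0.867 Fx 7.08 Fy 1.78 Fz -1.57 [ 0.54035773 -0.08760525  0.1163627 ] tilt [0.0019 0.0014] t 11.55
```

Emit:
send_rows --pt "-0.18 -0.03 0 0 0 -1.0" --pt "-0.17 -0.03 0 0 0 -1.0" --pt "0 0 0 0 0 0" --pt "0 0 0 0 0 0"

```text
time_s: 11.95
ee_pos: [0.5384, -0.0898, 0.1164]
tcp_rot: [2.73, 1.554, 0.005]
force: [6.6, 6.5, -2.8]
opening: 0.0003
grip_force: 4.8
```

```bash
python3 -c '
from h import *
chk("R")'
```

```text
z 0.1164 toolyaw 0.907 gripR 0.0946 theta 0.898 Fx 8.97 Fy 2.33 Fz -2.76 [ 0.53836423 -0.08976293  0.11636536] tilt [0.0029 0.0018] t 11.95
```

Emit:
send_rows --pt "-0.08 -0.01 0 0 0 -0.4" --pt "0 0 0 0 0 0" --pt "0 0 0 0 0 0" --pt "0 0 0 0 0 0" --pt "0 0 0 0 0 0" --pt "0 0 0 0 0 0" --pt "0 0 0 0 0 0" --pt "0 0 0 0 0 0" --pt "0 0 0 0 0 0" --pt "0 0 0 0 0 0" --pt "0 0 0 0 0 0"

```text
time_s: 13.05
ee_pos: [0.538, -0.0901, 0.1164]
tcp_rot: [2.725, 1.563, 0.006]
force: [6.8, 8.3, -1.9]
opening: -0.0
grip_force: 5.3
```

```bash
python3 -c '
from h import *
chk("R")'
```

```text
z 0.1164 toolyaw 0.914 gripR 0.0945 theta 0.903 Fx 10.56 Fy 1.71 Fz -1.85 [ 0.538011   -0.09014967  0.11638996] tilt [0.0033 0.0019] t 13.05
```

The right (blue) lever binds from about 0.77 rad, and I've held a 10 N lean on it for about a second. Next I'll back off, lift over the grip, and go to the other side to push it shut.

Emit:
send_rows --pt "0.4 0.08 0 0 0 2.4" --pt "0.4 0.08 0 0 0 2.4" --pt "0.5 0.1 0 0 0 2.9" --pt "1.0 0 0 0 0 0" --pt "0 0 -3.5 0 0 0" --pt "0 0 -3.5 0 0 0" --pt "0 0 0 0 0 0" --pt "-2.2 0 0 0 0 0" --pt "-2.2 0 0 0 0 0" --pt "-2.2 0 0 0 0 0" --pt "0 0 0 0 0 0" --pt "0 0 0 0 0 0"

```text
time_s: 14.25
ee_pos: [0.5108, -0.1262, 0.1858]
tcp_rot: [-2.823, -1.377, 0.002]
force: [-0.3, 0.1, 0.1]
opening: 0.0001
grip_force: 0.0
```

```bash
python3 -c '
from h import *
chk("R",d=-.02)
g=grab_frame("side");cv2.imwrite("pics/i.png",cv2.resize(g["color"][150:250,190:340],None,fx=5,fy=5,interpolation=cv2.INTER_CUBIC))'
```

```text
z 0.1858 toolyaw 0.780 gripR 0.0973 theta 0.955 Fx -0.07 Fy -0.32 Fz 0.05 [ 0.51076281 -0.12615461  0.18584037] tilt [-0.0004 -0.0015] t 14.25
```

View pics/i.png

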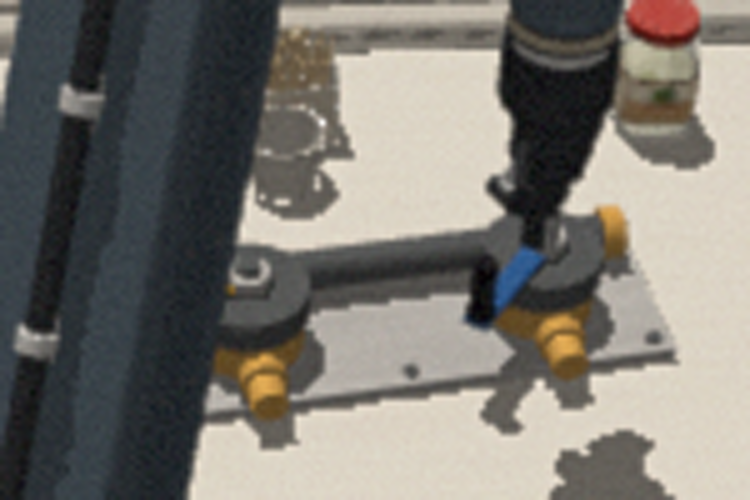

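The blue lever has sprung back to about 0.78 rad and the fingers are clear on the open side. Lowering and pushing it shut.

Emit:
send_rows --pt "0 0 3.5 0 0 0" --pt "0 0 3.4 0 0 0" --pt "0 0 0 0 0 0" --pt "0.5 0.1 0 0 0 0" --pt "0.5 0 0 0 0 0" --pt "0.4 0 0 0 0 0" --pt "0.48 -0.09 0 0 0 2.86" --pt "0.48 -0.09 0 0 0 2.86" --pt "0.48 -0.09 0 0 0 2.86" --pt "0.48 -0.09 0 0 0 2.86" --pt "0.48 -0.09 0 0 0 2.86" --pt "0 0 0 0 0 0"

```text
time_s: 15.5
ee_pos: [0.5349, -0.0948, 0.1186]
tcp_rot: [2.971, 1.017, 0.003]
force: [-0.0, 0.2, -0.6]
opening: -0.0001
grip_force: 0.0
```

```bash
python3 -c '
from h import *
chk("R",d=-.02)'
```

```text
z 0.1186 toolyaw 0.532 gripR 0.0938 theta 0.543 Fx 0.10 Fy -0.20 Fz -0.57 [ 0.53486139 -0.09476291  0.11859444] tilt [0.0012 0.0019] t 15.5
```

Emit:
send_rows --pt "0.48 -0.09 0 0 0 2.86" --pt "0.48 -0.09 0 0 0 2.86" --pt "0.48 -0.09 0 0 0 2.86" --pt "0.48 -0.09 0 0 0 2.86" --pt "0.48 -0.09 0 0 0 2.86" --pt "0.48 -0.09 0 0 0 2.86" --pt "0.48 -0.09 0 0 0 2.86" --pt "0.48 -0.09 0 0 0 2.86" --pt "0.48 -0.09 0 0 0 2.86" --pt "0 0 0 0 0 0" --pt "0 0 0 0 0 0"

```text
time_s: 16.6
ee_pos: [0.5694, -0.0692, 0.1179]
tcp_rot: [3.123, 0.331, 0.002]
force: [-0.3, -0.3, -0.1]
opening: 0.0001
grip_force: 0.0
```

```bash
python3 -c '
from h import *
chk("R",d=-.02)'
```

```text
z 0.1179 toolyaw 0.083 gripR 0.0932 theta 0.089 Fx -0.40 Fy 0.25 Fz -0.11 [ 0.56936722 -0.06922701  0.11790367] tilt [0.0015 0.0009] t 16.6
```

Small steps onto the shut stop.

Emit:
send_rows --pt "0.4 -0.1 0 0 0 2.4" --pt "0.4 -0.1 0 0 0 2.4" --pt "0 0 0 0 0 0" --pt "0 0 0 0 0 0"

```text
time_s: 17.0
ee_pos: [0.5765, -0.0659, 0.1175]
tcp_rot: [3.135, 0.199, 0.001]
force: [0.4, 0.3, -0.0]
opening: -0.0003
grip_force: 0.0
```

Emit:
send_rows --pt "0.2 0 0 0 0 0" --pt "0 0 0 0 0 0" --pt "0 0 0 0 0 0"

```text
time_s: 17.3
ee_pos: [0.5783, -0.0654, 0.1173]
tcp_rot: [-3.135, -0.197, 0.0]
force: [-1.1, -0.1, 0.6]
opening: 0.0
grip_force: 0.3
```

```bash
python3 -c '
from h import *
chk("R",d=-.02)'
```

```text
z 0.1173 toolyaw -0.002 gripR 0.0937 theta -0.011 Fx -1.11 Fy -0.03 Fz 0.62 [ 0.57825771 -0.06542667  0.11731163] tilt [-0.0001 -0.    ] t 17.3
```

Emit:
send_rows --pt "0.15 0 0 0 0 0" --pt "0.1 0 0 0 0 0" --pt "0 0 0 0 0 0" --pt "0 0 0 0 0 0"

```text
time_s: 17.7
ee_pos: [0.5794, -0.0651, 0.1172]
tcp_rot: [-3.135, -0.198, 0.005]
force: [-4.5, -2.1, 3.9]
opening: -0.0003
grip_force: 2.6
```

```bash
python3 -c '
from h import *
chk("R",d=-.02)'
```

```text
z 0.1172 toolyaw -0.002 gripR 0.0939 theta -0.023 Fx -4.68 Fy 1.50 Fz 3.88 [ 0.5793544  -0.06512451  0.1172101 ] tilt [-0.0034 -0.0006] t 17.7
```

Emit:
send_rows --pt "0.15 0 0 0 0 0" --pt "0 0 0 0 0 0" --pt "0 0 0 0 0 0" --pt "-0.5 0 0 0 0 0" --pt "-0.9 0 0 0 0 0" --pt "0 0 -3.5 0 0 0" --pt "0 0 -3.5 0 0 0" --pt "0 0 0 0 0 0"

```text
time_s: 18.5
ee_pos: [0.5718, -0.0676, 0.1918]
tcp_rot: [3.132, 0.197, 0.017]
force: [0.9, -0.2, 0.1]
opening: -0.0003
grip_force: 0.0
```

Emit:
send_rows --pt "1.1 -3.67 0 0 0 0" --pt "1.1 -3.67 0 0 0 0" --pt "1.1 -3.67 0 0 0 0" --pt "1.1 -3.67 0 0 0 0" --pt "1.1 -3.67 0 0 0 0" --pt "1.1 -3.67 0 0 0 0" --pt "0 0 0 0 0 0" --pt "0 0 0 0 0 0"

```text
time_s: 19.3
ee_pos: [0.6058, 0.1608, 0.1864]
tcp_rot: [3.135, 0.2, -0.001]
force: [-0.7, 0.8, -0.4]
opening: 0.0004
grip_force: 0.0
```

```bash
python3 -c '
from h import *
chk("L",d=.02)
g=grab_frame("side");cv2.imwrite("pics/j.png",cv2.resize(g["color"][150:250,190:340],None,fx=5,fy=5,interpolation=cv2.INTER_CUBIC))'
```

```text
z 0.1864 toolyaw -0.000 gripR 0.0964 theta -0.180 Fx -0.61 Fy -0.86 Fz -0.37 [0.60582287 0.16083925 0.18642567] tilt [-0.0008  0.0002] t 19.3
```

View pics/j.png

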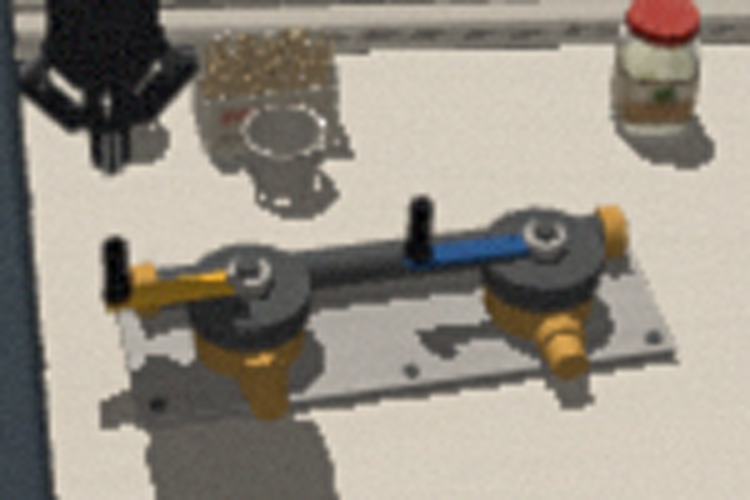

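The blue lever is back at its shut position, with its grip at (420,200) as at the start. The fingers now stand behind the yellow grip at (117,240). Lowering and swinging the left lever open.

Emit:
send_rows --pt "0 0 3.5 0 0 0" --pt "0 0 3.5 0 0 0" --pt "0 0 0 0 0 0" --pt "-0.5 0 0 0 0 0" --pt "-0.5 0 0 0 0 0" --pt "-0.5 0 0 0 0 0" --pt "-0.48 -0.09 0 0 0 -2.86" --pt "-0.48 -0.09 0 0 0 -2.86" --pt "-0.48 -0.09 0 0 0 -2.86" --pt "-0.48 -0.09 0 0 0 -2.86" --pt "-0.48 -0.09 0 0 0 -2.86" --pt "0 0 0 0 0 0"

```text
time_s: 20.55
ee_pos: [0.5671, 0.1573, 0.1189]
tcp_rot: [3.086, 0.586, 0.003]
force: [0.0, -0.4, 0.1]
opening: -0.0003
grip_force: 0.0
```

```bash
python3 -c '
from h import *
chk("L",d=.02);print(get_obs()["joint_pos"])'
```

```text
z 0.1189 toolyaw 0.247 gripR 0.0938 theta 0.226 Fx -0.12 Fy 0.39 Fz 0.08 [0.56709288 0.15729464 0.11885422] tilt [0.002  0.0006] t 20.55
[ 8.08299968e-02  6.63978734e-01  1.63907622e+00 -3.54226763e-05
  8.36435490e-01  1.27644529e+00]
```

Emit:
send_rows --pt "-0.48 -0.09 0 0 0 -2.86" --pt "-0.48 -0.09 0 0 0 -2.86" --pt "-0.48 -0.09 0 0 0 -2.86" --pt "-0.48 -0.09 0 0 0 -2.86" --pt "-0.48 -0.09 0 0 0 -2.86" --pt "0 0 0 0 0 0"

```text
time_s: 21.15
ee_pos: [0.5439, 0.1502, 0.1184]
tcp_rot: [2.99, 0.964, 0.002]
force: [0.4, 0.9, 0.3]
opening: 0.0
grip_force: 0.0
```

Emit:
send_rows --pt "-0.48 -0.09 0 0 0 -2.86" --pt "-0.48 -0.09 0 0 0 -2.86" --pt "0 0 0 0 0 0"

```text
time_s: 21.45
ee_pos: [0.5352, 0.1458, 0.1179]
tcp_rot: [2.938, 1.111, 0.001]
force: [-0.2, -0.6, -0.1]
opening: 0.0003
grip_force: 0.0
```

Emit:
send_rows --pt "-0.48 -0.09 0 0 0 -2.86" --pt "-0.48 -0.09 0 0 0 -2.86" --pt "0 0 0 0 0 0"

```text
time_s: 21.75
ee_pos: [0.5269, 0.1406, 0.1176]
tcp_rot: [2.88, 1.255, 0.0]
force: [0.2, 1.0, 0.4]
opening: 0.0001
grip_force: 0.0
```

```bash
python3 -c '
from h import *
chk("L",d=.02)'
```

```text
z 0.1176 toolyaw 0.694 gripR 0.0931 theta 0.686 Fx 0.86 Fy -0.57 Fz 0.36 [0.52688358 0.14057635 0.11763929] tilt [0.0001 0.0002] t 21.75
```

Emit:
send_rows --pt "-0.48 -0.11 0 0 0 -2.86" --pt "-0.48 -0.11 0 0 0 -2.86" --pt "0 0 0 0 0 0"

```text
time_s: 22.05
ee_pos: [0.5188, 0.1348, 0.1174]
tcp_rot: [-2.814, -1.397, 0.0]
force: [-0.6, 0.4, -0.5]
opening: 0.0001
grip_force: 0.0
```

Emit:
send_rows --pt "-0.48 -0.11 0 0 0 -2.86" --pt "-0.48 -0.11 0 0 0 -2.86" --pt "0 0 0 0 0 0"

```text
time_s: 22.35
ee_pos: [0.5114, 0.1283, 0.1173]
tcp_rot: [-2.741, -1.535, 0.001]
force: [-1.3, 0.8, 0.2]
opening: 0.0003
grip_force: 0.0
```

```bash
python3 -c '
from h import *
chk("L",d=.02)'
```

```text
z 0.1173 toolyaw 0.893 gripR 0.0940 theta 0.891 Fx 0.01 Fy -1.52 Fz 0.21 [0.51138541 0.1283477  0.11733697] tilt [-0.0003 -0.0004] t 22.35
```

Emit:
send_rows --pt "-0.48 -0.1 0 0 0 -2.86" --pt "-0.48 -0.1 0 0 0 -2.86" --pt "-0.48 -0.1 0 0 0 -2.86" --pt "0 0 0 0 0 0"

```text
time_s: 22.75
ee_pos: [0.5019, 0.1171, 0.1173]
tcp_rot: [-2.618, -1.736, 0.001]
force: [0.7, 0.6, -0.5]
opening: 0.0002
grip_force: 0.0
```

Emit:
send_rows --pt "-0.48 -0.1 0 0 0 -2.86" --pt "-0.48 -0.1 0 0 0 -2.86" --pt "0 0 0 0 0 0"

```text
time_s: 23.05
ee_pos: [0.4965, 0.1089, 0.1173]
tcp_rot: [-2.528, -1.864, 0.001]
force: [-0.4, 0.3, 0.3]
opening: -0.0002
grip_force: 0.0
```

```bash
python3 -c '
from h import *
chk("L",d=.02)'
```

```text
z 0.1173 toolyaw 1.143 gripR 0.0946 theta 1.144 Fx 0.14 Fy -0.44 Fz 0.31 [0.49653772 0.10894466 0.11726999] tilt [-0.0002 -0.0006] t 23.05
```

It runs free past 1.05 rad. Continuing to the open stop.

Emit:
send_rows --pt "-0.48 -0.1 0 0 0 -2.86" --pt "-0.48 -0.1 0 0 0 -2.86" --pt "-0.48 -0.1 0 0 0 -2.86" --pt "-0.48 -0.1 0 0 0 -2.86" --pt "-0.48 -0.1 0 0 0 -2.86" --pt "-0.48 -0.1 0 0 0 -2.86" --pt "-0.48 -0.1 0 0 0 -2.86" --pt "0 0 0 0 0 0"

```text
time_s: 23.85
ee_pos: [0.4849, 0.0769, 0.1173]
tcp_rot: [-2.166, -2.275, 0.001]
force: [-0.4, 0.0, -0.1]
opening: 0.0002
grip_force: 0.0
```

Emit:
send_rows --pt "-0.4 -0.1 0 0 0 -2.4" --pt "-0.2 0 0 0 0 -1.2" --pt "0 0 0 0 0 0"

```text
time_s: 24.15
ee_pos: [0.4841, 0.0729, 0.1173]
tcp_rot: [-2.094, -2.339, -0.004]
force: [0.8, 9.3, -0.1]
opening: -0.0004
grip_force: 4.3
```

```bash
python3 -c '
from h import *
chk("L",d=.02)'
```

```text
z 0.1173 toolyaw 1.553 gripR 0.0952 theta -4.746 Fx 9.15 Fy 1.81 Fz -0.14 [0.48405073 0.0728823  0.11734544] tilt [0.0033 0.    ] t 24.15
```

That's the open stop: a firm 9 N with the lever at about 1.55 rad. Backing off, lifting and checking.

Emit:
send_rows --pt "0.5 0 0 0 0 0" --pt "1.0 0 0 0 0 0" --pt "0 0 -3 0 0 0" --pt "0 0 -4 0 0 0" --pt "0 0 -4 0 0 0" --pt "0 0 -4 0 0 0" --pt "3 0 -3 0 0 0" --pt "4 0 0 0 0 0" --pt "4 0 0 0 0 0" --pt "4 0 0 0 0 0" --pt "0 0 0 0 0 0" --pt "0 0 0 0 0 0"

```text
time_s: 25.35
ee_pos: [0.4644, 0.2357, 0.297]
tcp_rot: [2.088, 2.347, -0.002]
force: [-0.7, 0.1, -0.3]
opening: 0.0002
grip_force: 0.0
```

```bash
python3 -c '
from h import *
chk("L",d=.02)
g=grab_frame("side")
for s,a in(("L",1.57),("L",1.50),("R",0)):
  q=.128+np.pi/2+a;X=AX[s]+.095*np.array([np.cos(q),np.sin(q)]);print(s,a,[((proj(g,[*X,z])-[190,150])*5).round() for z in(.128,.078)])
cv2.imwrite("pics/k.png",cv2.resize(g["color"][150:250,190:340],None,fx=5,fy=5,interpolation=cv2.INTER_CUBIC))'
```

```text
z 0.2970 toolyaw 1.560 gripR 0.1916 theta 0.511 Fx 0.15 Fy -0.71 Fz -0.25 [0.46439884 0.2356712  0.29704304] tilt [-0.001  -0.0009] t 25.35
L 1.57 [array([277., 313.]), array([276., 366.])]
L 1.5 [array([267., 314.]), array([267., 367.])]
R 0 [array([425., 201.]), array([421., 254.])]
```

View pics/k.png

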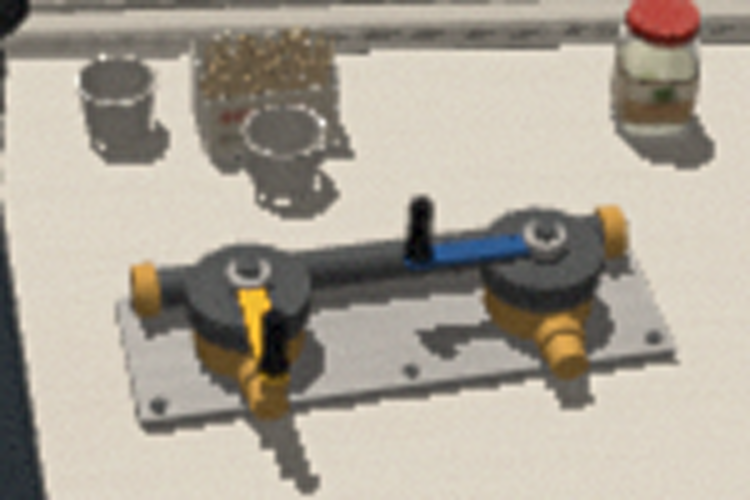

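The yellow lever's grip is at (274,313), which matches fully open. The blue grip is at (420,200), as at the start, so it is shut. The things around the block are undisturbed, so I'm handing in.

```bash
python3 -c '
from plant import *
print(job_done())'
```

```text
the job is handed in; nothing more can be done
None
```

The right (blue) lever is the one that binds, from about 0.77 rad: I leaned on it with about 10 N for a second and put it back fully shut. The left (yellow) lever ran free and is fully open, nothing around was disturbed, and the job is handed in.

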